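Preset the click valve

ROBOT

A 6-joint arm with a two-finger parallel gripper is mounted at the origin on a cart in front of the work surface, level with it; the furniture and walls round the work are solid. World frame = base frame: x ahead of the robot, y to its left, z up, the work surface at z = 0. Lengths are in m, angles in rad, forces in N, time in s.
With the tool pointing down it reaches from about 0.35 to 0.875 m from the base axis. Payload 4.2 kg.
Tool frame: the origin (TCP) lies where the fingers leave the gripper's body, on its centre line; the fingertips stand 73 mm ahead of it and the grasp point (between the pads) lies 54 mm ahead of it; z points along the fingers, y is the line along which they close (so a half turn about z gives the same grasp; the last joint's range is limited). The gripper opens to 85 mm and grips with 20 to 120 N. Pads are 22 mm wide; open, the fingers measure 114 mm over their backs; the gripper's body (76 mm by 85 mm) begins 54 mm behind the grasp point. The pads swing forward as they close: fully open they stand 13 mm farther back than shut.
Start: joints at [-0.976, 0.385, 0.008, 0, -1.194, -0.259], TCP at [0.206, -0.59, 0.304] pointing down, gripper open.
Joint ranges: [-3.14, 3.14], [-1.21, 2.06], [-1.07, 1.41], [-3.16, 2.05], [-2.99, -0.16], [-3.1, 3.1]. Speed limits (rad/s): [2.79, 2.79, 3.14, 3.14, 3.14, 3.14].

INTERFACE

Orientations are given as a unit quaternion [w, x, y, z].
In Python, from plant import bot gives the robot as it stands. The module is installed in compiled form; this text tells all that it offers.
- The arm moves only by the tool servo_tool, never from a script. Its argument "deltas" is a list of rows, each a list of 3 entries, a list of its own where there are three numbers: the turn, a rotation vector about the tool's x, y, z normalised to -1 to 1, where 1 is 120 degrees, then the shift along the tool's x, y, z normalised to -1 to 1, where 1 is 200 mm, then the closure, from -1 (fully open) to 1 (shut). In form: [[[ax, ay, az], [x, y, z], jaw], ...]. A call has 1 to 10 rows; each row is the pose to reach, as a shift and turn from the pose commanded when the call began, along the tool's axes at that moment; what a row does not reach only later rows make up. A row lasts 1/8 s, in which the tool goes at most 62.5 mm and 10.7 degrees, less where a joint would pass 70% of its speed; a pose out of reach is approached as far as the arm can. A call with a number of a shift or a turn outside -1 to 1 is refused whole. A call with a gripper value outside its range is refused whole. The fingers move at their own pace and stop on an object; "grip_force" is the grip in N (left out, the last holds). Time passes only in rows, so rows that repeat a pose let the fingers close. It gives the time, the measured TCP pose, the force, the opening and the grip force at its end, in the units of the state.
- bot.read_state(): the state, without advancing time (a new reading comes with each control period).
- bot.snapshot(name): name is "side" or "top"; returns the picture (420x560x3 uint8, red, green, blue); there is no depth.
- bot.camera_params(name): a dict with "vertical_fov" (degrees; the focal length in pixels is half the picture's height over the tangent of half this angle, whatever the lens; pixels are square), "cx", "cy" (the principal point, pixels), "rvec" (rotation vector, rad) and "tvec" (3), from world to camera coordinates, as OpenCV has them. Camera axes: x right, y down, z forward; pixel columns grow to the right and rows downward; lengths in m; the calibration is good to about 2 mm. A picture is of the moment at which its call begins. camera_params takes no time and is no camera call.
- bot.close_job(): hands the job in; it is judged then, once.
The state is a dict: "clock": time; "joints": joint angles; "joint_velocities": joint speeds; "tau": joint torques, N m; "tool_pos": TCP position; "tool_rot": TCP orientation; "wrist_force": force on the tool from outside, world axes, zero at the start; "ft_torque": the same for the moment, N m; "grip_width": opening from 0.0 (shut) to 1.0 (fully open); "finger_force": force on a finger pad.
Only numpy, scipy, OpenCV 4.12 (cv2) and the standard library are available. Lean on these libraries where they do the work, as an engineer would, in place of code of your own. Each camera call takes 0.05 s, during which the arm holds its last target. There are 200 camera calls.

TASK

Turn the blank black knob of the flow valve clockwise until you feel it come up gently against its end stop, without forcing it. From there open it anticlockwise by exactly four clicks, then push the red lock tab all the way in toward the knob and leave everything else on the bench alone.

Things in the scene. Friction and masses are not known exactly. Their poses are not given: they have to be found in the camera images.
- valve: Fixed flow valve on a steel plate 105 x 205 x 8 mm; origin at bench height under the knob's axis, z up. Aluminium block 78 x 90 mm, top 45 mm up. Knob over the origin, lock tab toward -y. The plate reaches from y -142 to +62 mm, the orange port caps to x -59 and +59 mm.
- knob_grip (a point): Fixed point on the knob's axis, 70 mm above the bench, mid-height of the knob: black, round, ribbed, unmarked, 44 mm across, 53 to 85 mm up. From above: clockwise shuts, anticlockwise opens. 8 clicks, 20 degrees each; starts 2 to 6 clicks from shut. Each resists up to 0.16 N m, falling to 0 midway, then pulls on as much into the next; released, the knob springs to the nearest click.
- spool_end (a point): Outer end of the brass spool in the valve block's +y side, 26 mm up. It shifts 0.1 mm toward valve +y per click opened: 50.5 mm from the knob axis at the shut click, 50.9 at four. Far too little to be read or seen; count by feel.
- seat_stop: The end stop's small sprung pin, hidden in the block 24 mm from the knob axis; cannot be seen or reached. The knob meets it 2 degrees beyond the shut click (the first of the count is the next click from there), then stiffens at about 4 N m per rad. More than 24 N on it (about 0.6 N m at the knob) spoils it.
- lock_tab (a joint): Travel of the red lock tab in m: 0 out, 0.020 fully in (hard stop). It slides along valve +y, toward the knob, against about 2.5 N friction and stays where left; starts at 0 to 0.003.
- lock_tab_top (a point): Middle of the red lock tab's top, 52 mm above the bench; the tab is upright, 30 mm (valve x) x 10 mm (valve y) x 26 mm high on a grey track whose top is 26 mm up. With the joint at 0 it lies 110 mm from the knob axis, at valve y = -110 mm.
- driver_green: Loose screwdriver with green handle, 228 mm long, lying; leave alone.
- pliers_red: Loose pliers with red handles, 184 mm long, lying; leave alone.
- tape_measure: Loose yellow and black tape measure, 36 x 80 x 60 mm; leave alone.
- tape_electrical: Loose black roll of tape, 58 mm across, 19 mm high; leave alone.
- spanner_13: Loose bright steel spanner, 170 mm long, lying; leave alone.

How it is judged:
By the outcome, as a careful person would: the job done as asked, in the order asked, and still so for the second after the job is handed in, with the robot touching nothing.
It also fails if it takes over 72 s, if anything falls off the work surface, if the arm or the gripper's body presses on something with over 40 N, if the wrist force passes 120 N, or if a joint passes its speed limit or range.

## Working session

There is one attempt and no reset: what is moved stays moved. The work goes in short steps, Python scripts to look and compute and a tool call to move; the robot and the scene stay as the last step left them, time stands still between calls to the robot, and variables do not carry over. Pictures are saved under pics/ and viewed, at most 10 in all, crops included, and the job is handed in when it is done.

Besides the shell and the picture viewer there is one more tool, called as name(argument=value, ...), one argument or row to a line, values as JSON. servo_tool: Moves the arm, as the interface text tells. Scaled input: -1 to 1 covers 200 mm each way for a shift and 120 degrees each way for a turn. Its arguments: {"type":"object","properties":{"deltas":{"type":"array"},"grip_force":{"type":"number"}},"required":["deltas"]}

```bash
mkdir -p pics; python3 - <<'E'
from plant import bot
import cv2
for n in("side","top"):
    im=bot.snapshot(n); cv2.imwrite(f"pics/{n}0.png",im[:,:,::-1]); print(n,bot.camera_params(n))
print(bot.read_state())
E
```

```text
side {'vertical_fov': 57.24784097934068, 'cx': 276.5979630832534, 'cy': 210.09317236744516, 'rvec': array([ 2.08668271, -0.044304  ,  0.00756141]), 'tvec': array([-0.57250269,  0.0881077 ,  1.09602411])}
top {'vertical_fov': 45.70235984322935, 'cx': 281.51933911193487, 'cy': 215.71777285615136, 'rvec': array([ 2.0784762 , -2.1471701 ,  0.21289899]), 'tvec': array([0.02773719, 0.57771384, 1.55463813])}
{'clock': 0.1, 'joints': array([-9.76404233e-01,  3.85496750e-01,  6.73011805e-03, -4.30016568e-04,
       -1.19398216e+00, -2.58560357e-01]), 'joint_velocities': array([ 1.95373163e-05, -2.45603140e-03,  4.06445164e-03,  7.62562245e-04,
        1.80106879e-03,  1.55969167e-04]), 'tau': array([-5.76540970e-04, -3.93319523e+01,  1.88928562e+01,  4.19793651e+00,
       -2.61056557e-03,  7.19573137e-06]), 'tool_pos': array([ 0.20584224, -0.58972314,  0.30290857]), 'tool_rot': array([-2.21887355e-04, -1.67049617e-01,  9.85947987e-01,  9.71459492e-04]), 'wrist_force': array([ 0.08925087, -0.02297467, -0.04705233]), 'ft_torque': array([0.04375554, 0.04240469, 0.01731152]), 'finger_force': 0.0, 'grip_width': 1.0012953968497913}
```

View pics/top0.png

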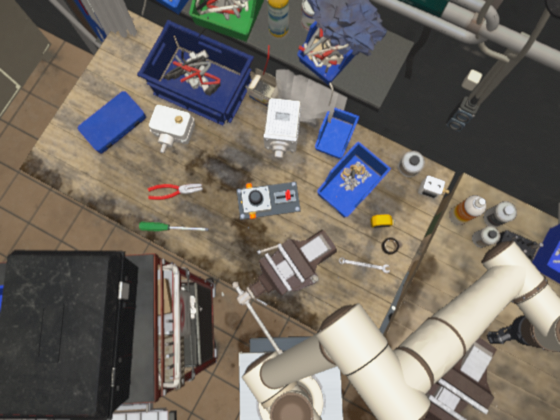

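View pics/side0.png

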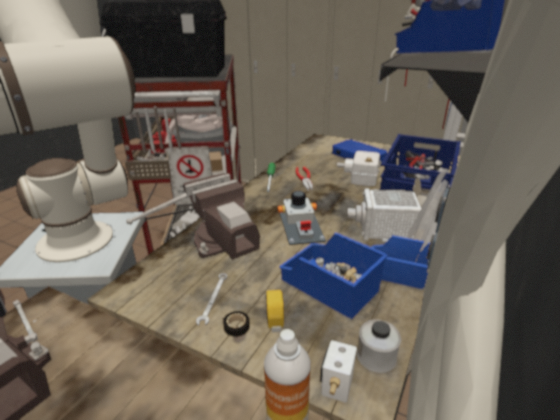

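The top view shows the valve with its knob near (256,198), the red tab near (288,196), and orange caps near (252,186) and (251,214). In the side view the knob is near (298,199) and the tab near (305,227).

```bash
cat > h.py <<'E'
import numpy as np,cv2
from plant import bot
def cam(n):
    p=bot.camera_params(n);R=cv2.Rodrigues(p["rvec"])[0];f=210/np.tan(np.radians(p["vertical_fov"]/2));return p,R,f
def ray(n,uv):
    p,R,f=cam(n);d=R.T@np.array([(uv[0]-p["cx"])/f,(uv[1]-p["cy"])/f,1]);return -R.T@p["tvec"],d
def onz(n,uv,z):
    o,d=ray(n,uv);return o+d*(z-o[2])/d[2]
def proj(n,X):
    p,R,f=cam(n);c=R@X+p["tvec"];return f*c[0]/c[2]+p["cx"],f*c[1]/c[2]+p["cy"]
def tri(a,b):
    (o1,d1),(o2,d2)=ray(*a),ray(*b)
    s=np.linalg.lstsq(np.c_[d1,-d2],o2-o1,rcond=None)[0];P,Q=o1+s[0]*d1,o2+s[1]*d2;return (P+Q)/2,np.linalg.norm(P-Q)
def blobs(im,box,lo,hi,amin=8):
    x0,y0,x1,y1=box;h=cv2.cvtColor(im[y0:y1,x0:x1],cv2.COLOR_RGB2HSV)
    m=cv2.inRange(h,lo,hi);n,_,st,c=cv2.connectedComponentsWithStats(m)
    return [(c[i]+[x0,y0],st[i,4],st[i,:4]+[x0,y0,0,0]) for i in range(1,n) if st[i,4]>=amin]
E
python3 - <<'E'
from h import *
for n,b in(("top",(225,170,310,230)),("side",(270,180,335,250))):
    im=bot.snapshot(n)
    for c,lo,hi in(("red",(0,150,80),(6,255,255)),("red2",(172,150,80),(180,255,255)),("orange",(7,150,120),(18,255,255)),("black",(0,0,0),(180,255,45))):
        for x in blobs(im,b,lo,hi): print(n,c,x[0].round(1),x[1],x[2], onz(n,x[0],{'r':.052,'o':.026,'b':.085}[c[0]]).round(4) )
    x0,y0,x1,y1=b
    cr=cv2.resize(im[y0:y1,x0:x1],None,fx=6,fy=6,interpolation=cv2.INTER_CUBIC)[:400]
    cr=cv2.copyMakeBorder(cr,0,400-cr.shape[0],0,520-cr.shape[1],0) if cr.shape[0]<400 or cr.shape[1]<520 else cr[:,:520]
    cv2.imwrite(f"pics/c_{n}.png",cr[:,:,::-1])
E
python3 -c "
import cv2,numpy as np
a=cv2.imread('pics/c_top.png');b=cv2.imread('pics/c_side.png');cv2.imwrite('pics/c.png',cv2.resize(np.hstack([a[:400],b[:400]]),(800,308)))"
```

```text
top red [287.6 194.7] 36 [285 190   6  10] [ 0.6496 -0.0131  0.052 ]
top orange [248.3 184.7] 22 [246 183   6   5] [0.6948 0.1167 0.026 ]
top orange [252.6 215.8] 29 [250 213   6   6] [0.5882 0.1046 0.026 ]
top black [256.9 201.5] 17 [251 198  11   6] [0.6222 0.0864 0.085 ]
side red [305.3 224.9] 65 [301 221   9   9] [ 0.6514 -0.0331  0.052 ]
side orange [314.1 205. ] 24 [312 202   5   7] [0.6954 0.125  0.026 ]
side orange [280.  208.5] 30 [277 206   7   6] [0.5876 0.1088 0.026 ]
side black [297.9 200. ] 96 [292 195  13  10] [0.6375 0.0511 0.085 ]
```

View pics/c.png

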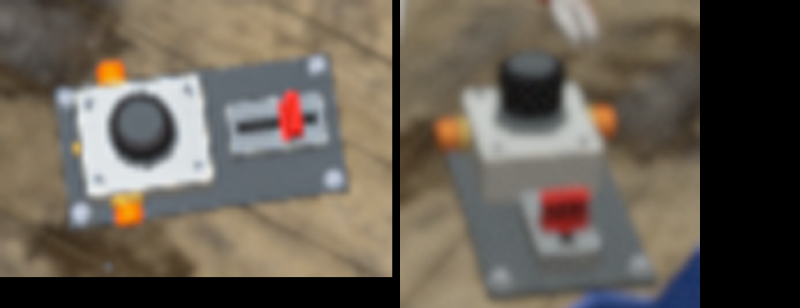

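The crops show the knob at about (255.8,197.3) in the top view and (298.4,198.4) in the side view. The caps are offset from the knob along valve +y, so I'll measure the knob itself by triangulation.

```bash
python3 - <<'E'
from h import *
t=bot.snapshot("top");s=bot.snapshot("side")
for lim in(60,75,90):
    for n,im,b in(("top",t,(243,186,270,212)),("side",s,(285,186,313,208))):
        print(lim,n,[(x[0].round(1),x[1],x[2]) for x in blobs(im,b,(0,0,0),(180,255,lim),30)])
print("knob tri",tri(("top",(255.8,197.3)),("side",(298.4,198.4))))
for z in(.07,.085):print(onz("top",(255.8,197.3),z),onz("side",(298.4,198.4),z))
print("tab tri",tri(("top",(287.6,194.7)),("side",(305.3,224.9))))
print("caps",tri(("top",(248.3,184.7)),("side",(314.1,205))),tri(("top",(252.6,215.8)),("side",(280,208.5))))
# plate corner screws from crop
for p in((66,97),(80,212),(318,65),(334,178)): print(onz("top",(225+p[0]/4.615,170+p[1]/4.615),.01).round(4))
for p in((110,88-0),(0,0)):pass
E
```

```text
60 top [(array([256.3, 201. ]), np.int32(32), array([250, 196,  12,   8]))]
60 side [(array([297.9, 200. ]), np.int32(119), array([292, 194,  13,  12]))]
75 top [(array([256. , 200.4]), np.int32(57), array([249, 194,  13,  11]))]
75 side [(array([298. , 199.4]), np.int32(147), array([291, 193,  15,  13]))]
90 top [(array([255.6, 198.9]), np.int32(86), array([249, 191,  14,  14]))]
90 side [(array([298. , 199.3]), np.int32(178), array([291, 192,  15,  15]))]
knob tri (array([0.64127538, 0.09044647, 0.06900939]), np.float64(0.0025142450295263506))
[0.63973686 0.09033163 0.07      ] [0.64237491 0.08919969 0.07      ]
[0.63603296 0.08956358 0.085     ] [0.63976741 0.06092193 0.085     ]
tab tri (array([ 0.65311218, -0.0134104 ,  0.03952722]), np.float64(0.0009991522647224756))
caps (array([0.69394379, 0.1164763 , 0.03064147]), np.float64(0.00067703638734919)) (array([0.58745091, 0.10436459, 0.02852417]), np.float64(8.256484348176972e-05))
[0.6782 0.1486 0.01  ]
[0.592  0.1397 0.01  ]
[ 0.6962 -0.0364  0.01  ]
[ 0.6111 -0.0449  0.01  ]
```

servo_tool(
  deltas=[
    [[0,0,0],[-0.79,0.625,0],-1],
    [[0,0,0],[-0.79,0.625,0],-1],
    [[0,0,0],[-0.79,0.625,0],-1],
    [[0,0,0],[-0.79,0.625,0],-1],
  ],
)

```text
clock: 0.8
tool_pos: [0.3152, -0.4175, 0.3044]
tool_rot: [0.0, -0.169, 0.986, -0.0]
wrist_force: [0.1, -0.1, 0.6]
grip_width: 1.0
finger_force: 0.0
```

servo_tool(
  deltas=[
    [[0,0,0],[-0.79,0.625,0],-1],
    [[0,0,0],[-0.79,0.625,0],-1],
    [[0,0,0],[-0.79,0.625,0],-1],
    [[0,0,0],[-0.79,0.625,0],-1],
  ],
)

```text
clock: 1.3
tool_pos: [0.4234, -0.248, 0.3041]
tool_rot: [0.0, -0.169, 0.986, -0.0]
wrist_force: [0.1, -0.6, 0.5]
grip_width: 0.997
finger_force: 0.0
```

servo_tool(
  deltas=[
    [[0,0,0],[-0.79,0.625,0],-1],
    [[0,0,0],[-0.79,0.625,0],-1],
    [[0,0,0],[-0.79,0.625,0],-1],
    [[0,0,0],[-0.79,0.625,0],-1],
  ],
)

```text
clock: 1.8
tool_pos: [0.5316, -0.0782, 0.3035]
tool_rot: [-0.0, -0.168, 0.986, -0.0]
wrist_force: [-0.5, -0.2, 0.2]
grip_width: 1.0
finger_force: 0.0
```

servo_tool(
  deltas=[
    [[0,0,0],[-0.79,0.625,0],-1],
    [[0,0,0],[-0.79,0.625,0],-1],
    [[0,0,0],[-0.79,0.625,0],-1],
    [[0,0,0],[-0.79,0.625,0],-1],
    [[0,0,0],[-0.79,0.625,0],-1],
    [[0,0,0],[-0.79,0.625,0],-1],
  ],
)

```text
clock: 2.55
tool_pos: [0.6373, 0.0884, 0.304]
tool_rot: [-0.0, -0.166, 0.986, -0.0]
wrist_force: [-1.4, 0.4, 0.3]
grip_width: 0.999
finger_force: 0.0
```

```bash
python3 - <<'E'
from h import *
s=bot.read_state();print(s["joints"].round(3),s["tool_pos"],s["tool_rot"].round(4),s["ft_torque"],s["wrist_force"],s["clock"])
E
```

```text
[ 0.389  0.416  0.058  0.    -1.213 -1.626] [0.6373274  0.08835762 0.30401781] [-3.000e-04 -1.661e-01  9.861e-01 -1.000e-04] [ 0.00345361 -0.00318377 -0.04213184] [-1.44629621  0.37343681  0.34594066] 2.55
```

servo_tool(
  deltas=[
    [[0,0,-0.45],[-0.017,0.008,0.3],-1],
    [[0,0,-0.45],[-0.017,0.008,0.3],-1],
    [[0,0,-0.45],[-0.017,0.008,0.3],-1],
    [[0,0,-0.45],[-0.017,0.008,0.3],-1],
    [[0,0,-0.45],[-0.017,0.008,0.3],-1],
    [[0,0,-0.45],[-0.017,0.008,0.3],-1],
  ],
)

```text
clock: 3.3
tool_pos: [0.6401, 0.0913, 0.2447]
tool_rot: [0.0, -0.595, 0.804, -0.0]
wrist_force: [0.1, 0.4, 0.3]
grip_width: 1.002
finger_force: 0.0
```

servo_tool(
  deltas=[
    [[0,0,-0.45],[0,0,0.2],-1],
    [[0,0,-0.45],[0,0,0.2],-1],
    [[0,0,-0.45],[0,0,0.2],-1],
    [[0,0,-0.45],[0,0,0.2],-1],
    [[0,0,-0.45],[0,0,0.2],-1],
    [[0,0,-0.45],[0,0,0.2],-1],
    [[0,0,-0.45],[0,0,0.2],-1],
  ],
)

```text
clock: 4.18
tool_pos: [0.6405, 0.0924, 0.2042]
tool_rot: [-0.0, 0.895, -0.446, 0.0]
wrist_force: [-0.5, 1.0, -0.1]
grip_width: 0.997
finger_force: 0.0
```

```bash
python3 - <<'E'
from h import *
from scipy.spatial.transform import Rotation as Ro
t=bot.snapshot("top");s=bot.snapshot("side")
a=cv2.resize(t[160:235,215:315],None,fx=4,fy=4,interpolation=2);b=cv2.resize(s[140:240,250:350],None,fx=4,fy=4,interpolation=2)
b=b[:400];a=cv2.copyMakeBorder(a,0,100,0,0,0)
cv2.imwrite("pics/d.png",np.hstack([a,b])[:,:,::-1])
s=bot.read_state();print(s["joints"].round(3),s["tool_pos"],s["ft_torque"],s["wrist_force"],s["clock"])
print(Ro.from_quat(s["tool_rot"][[1,2,3,0]]).as_matrix().round(3))
E
```

```text
[ 0.393  0.501 -0.066 -0.    -1.003  0.254] [0.64052232 0.09263045 0.20407084] [ 0.03662614 -0.01107111  0.00354062] [0.56424924 0.33221071 0.22830475] 4.275
[[ 0.603 -0.798  0.   ]
 [-0.798 -0.603  0.   ]
 [ 0.    -0.    -1.   ]]
```

View pics/d.png

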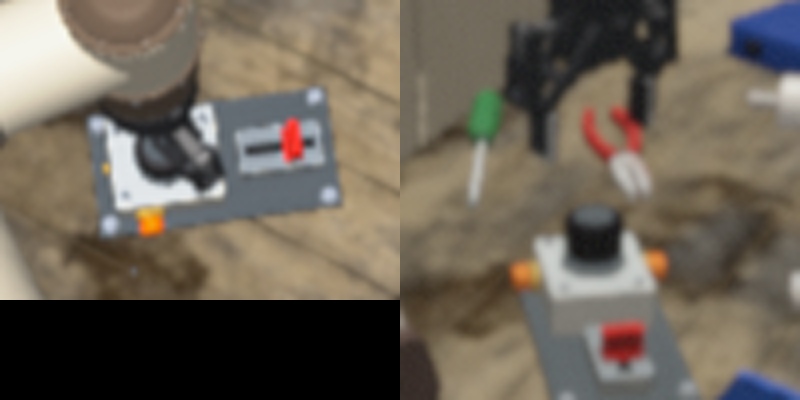

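The open fingers straddle the knob: in the side crop they sit at about x 543 and 643, with the knob at 594. I'll go down and grip.

servo_tool(
  deltas=[
    [[0,0,0],[0.005,0.006,0.2],-1],
    [[0,0,0],[0.005,0.006,0.385],-1],
    [[0,0,0],[0.005,0.006,0.385],-1],
    [[0,0,0],[0.005,0.006,0.385],-1],
  ],
)

```text
clock: 4.78
tool_pos: [0.6412, 0.0916, 0.1283]
tool_rot: [-0.001, 0.896, -0.444, 0.001]
wrist_force: [0.4, -0.6, 0.5]
grip_width: 1.004
finger_force: 0.0
```

servo_tool(
  deltas=[
    [[0,0,0],[0,0,0],1],
    [[0,0,0],[0,0,0],1],
    [[0,0,0],[0,0,0],1],
    [[0,0,0],[0,0,0],1],
    [[0,0,0],[0,0,0],1],
    [[0,0,0],[0,0,0],1],
    [[0,0,0],[0,0,0],1],
    [[0,0,0],[0,0,0],1],
  ],
  grip_force=25,
)

```text
clock: 5.78
tool_pos: [0.6415, 0.0921, 0.1285]
tool_rot: [-0.001, 0.896, -0.444, 0.002]
wrist_force: [0.8, 3.1, 5.4]
grip_width: 0.509
finger_force: 28.1
```

```bash
cat > st.py <<'E'
from plant import bot
import numpy as np
s=bot.read_state();q=s["tool_rot"]
print("clk",s["clock"],"T",s["ft_torque"].round(3),"F",s["wrist_force"].round(2),"pos",s["tool_pos"].round(4),"cw yaw",round(-2*np.degrees(np.arctan2(q[2],q[1]))%360,2),"j6",s["joints"][5].round(3),"w",s["grip_width"],s["finger_force"])
E
python3 st.py
```

```text
clk 5.775 T [ 0.749 -0.281  0.019] F [0.84 3.06 5.37] pos [0.6415 0.0921 0.1285] cw yaw 52.71 j6 0.258 w 0.5086552703954731 28.108594715595245
```

servo_tool(
  deltas=[
    [[0,0,0.035],[0,0,0],1],
    [[0,0,0.035],[0,0,0],1],
    [[0,0,0.035],[0,0,0],1],
  ],
)

```text
clock: 6.15
tool_pos: [0.6415, 0.0922, 0.1285]
tool_rot: [-0.002, 0.879, -0.476, 0.002]
wrist_force: [0.9, 3.7, 6.7]
grip_width: 0.507
finger_force: 28.2
```

```bash
python3 st.py
```

```text
clk 6.15 T [ 0.835 -0.256  0.054] F [0.9  3.67 6.72] pos [0.6415 0.0922 0.1285] cw yaw 56.9 j6 0.185 w 0.5067335668443543 28.239553570747375
```

servo_tool(
  deltas=[
    [[0,0,0.02],[0,0,0],1],
    [[0,0,0.02],[0,0,0],1],
    [[0,0,0.02],[0,0,0],1],
  ],
)

```text
clock: 6.52
tool_pos: [0.6415, 0.0922, 0.1285]
tool_rot: [-0.002, 0.869, -0.495, 0.001]
wrist_force: [1.6, 3.5, 5.3]
grip_width: 0.504
finger_force: 28.1
```

```bash
python3 st.py
```

```text
clk 6.525 T [ 0.794 -0.176 -0.027] F [1.63 3.51 5.32] pos [0.6415 0.0922 0.1285] cw yaw 59.32 j6 0.143 w 0.5040000222388357 28.06798428297043
```

servo_tool(
  deltas=[
    [[0,0,0.02],[0,0,0],1],
    [[0,0,0.02],[0,0,0],1],
    [[0,0,0.02],[0,0,0],1],
  ],
)

```text
clock: 6.9
tool_pos: [0.6416, 0.0922, 0.1286]
tool_rot: [-0.002, 0.858, -0.513, 0.001]
wrist_force: [0.7, 1.9, 5.6]
grip_width: 0.507
finger_force: 28.3
```

```bash
python3 st.py
```

```text
clk 6.9 T [ 0.783 -0.328 -0.002] F [0.72 1.85 5.62] pos [0.6416 0.0922 0.1286] cw yaw 61.73 j6 0.101 w 0.507055496798424 28.252783119678497
```

servo_tool(
  deltas=[
    [[0,0,0.02],[0,0,0],1],
    [[0,0,0.02],[0,0,0],1],
    [[0,0,0.02],[0,0,0],1],
  ],
)

```text
clock: 7.28
tool_pos: [0.6416, 0.0922, 0.1286]
tool_rot: [-0.002, 0.847, -0.531, 0.001]
wrist_force: [1.3, 2.8, 6.1]
grip_width: 0.508
finger_force: 28.2
```

```bash
python3 st.py
```

```text
clk 7.275 T [ 0.811 -0.334 -0.089] F [1.35 2.79 6.08] pos [0.6416 0.0922 0.1286] cw yaw 64.14 j6 0.059 w 0.5081487388789668 28.223206400871277
```

```bash
cat > st.py <<'E'
from plant import bot
import numpy as np
T=[];J=[];F=[]
for i in range(5):
    s=bot.read_state();T.append(s["ft_torque"]);J.append(s["tau"][5]);F.append(s["wrist_force"]);
    if i<4: bot.snapshot("side")
q=s["tool_rot"]
print("clk",s["clock"].round(2) if hasattr(s["clock"],'round') else s["clock"],"Tz",np.mean(T,0).round(3),"sd",np.std(T,0)[2].round(3),"tau6",np.mean(J).round(4),np.std(J).round(4),"F",np.mean(F,0).round(2),"pos",s["tool_pos"].round(4),"cw",round(-2*np.degrees(np.arctan2(q[2],q[1]))%360,2),"j6",s["joints"][5].round(4),"w",round(s["grip_width"],3))
E
python3 st.py
```

```text
clk 7.475 Tz [ 0.806 -0.293 -0.079] sd 0.02 tau6 0.108 0.0008 F [1.25 2.45 5.78] pos [0.6416 0.0922 0.1285] cw 64.14 j6 0.0591 w 0.506
```

servo_tool(
  deltas=[
    [[0,0,0.03],[0,0,0],1],
    [[0,0,0.03],[0,0,0],1],
  ],
)

```text
clock: 7.72
tool_pos: [0.6416, 0.0922, 0.1285]
tool_rot: [-0.002, 0.83, -0.557, 0.001]
wrist_force: [0.7, 2.4, 5.9]
grip_width: 0.506
finger_force: 28.0
```

```bash
python3 st.py
```

```text
clk 7.925 Tz [ 0.817 -0.308 -0.128] sd 0.025 tau6 0.0953 0.0294 F [1.11 2.89 5.54] pos [0.6416 0.0922 0.1285] cw 67.75 j6 -0.0038 w 0.503
```

servo_tool(
  deltas=[
    [[0,0,0.03],[0,0,0],1],
    [[0,0,0.03],[0,0,0],1],
  ],
)

```text
clock: 8.18
tool_pos: [0.6416, 0.0922, 0.1285]
tool_rot: [-0.002, 0.813, -0.583, 0.001]
wrist_force: [1.7, 2.2, 4.7]
grip_width: 0.503
finger_force: 28.2
```

```bash
python3 st.py
```

```text
clk 8.375 Tz [ 0.819 -0.305  0.153] sd 0.008 tau6 -0.1691 0.0272 F [0.97 2.88 5.53] pos [0.6416 0.0922 0.1285] cw 71.27 j6 -0.0657 w 0.507
```

servo_tool(
  deltas=[
    [[0,0,0.03],[0,0,0],1],
    [[0,0,0.03],[0,0,0],1],
  ],
)

```text
clock: 8.62
tool_pos: [0.6416, 0.0922, 0.1285]
tool_rot: [-0.002, 0.794, -0.608, 0.001]
wrist_force: [0.7, 2.5, 5.6]
grip_width: 0.506
finger_force: 28.3
```

```bash
python3 st.py
```

```text
clk 8.825 Tz [ 0.823 -0.335  0.074] sd 0.027 tau6 -0.0967 0.0257 F [0.91 2.79 5.69] pos [0.6416 0.0922 0.1285] cw 74.89 j6 -0.1287 w 0.507
```

Torque follows a sawtooth, with a click near a tool angle of 69.5°. From here I'll step one click at a time and read at about 5° past each click. That should be about 0.07 N m normally and about 0.3 at the stop.

servo_tool(
  deltas=[
    [[0,0,0.045],[0,0,0],1],
    [[0,0,0.09],[0,0,0],1],
    [[0,0,0.13],[0,0,0],1],
    [[0,0,0.165],[0,0,0],1],
    [[0,0,0.165],[0,0,0],1],
  ],
)

```text
clock: 9.45
tool_pos: [0.6417, 0.0922, 0.1286]
tool_rot: [0.002, -0.677, 0.736, -0.001]
wrist_force: [1.3, 2.7, 6.7]
grip_width: 0.507
finger_force: 28.2
```

```bash
python3 st.py
```

```text
clk 9.65 Tz [ 0.831 -0.397  0.083] sd 0.028 tau6 -0.104 0.0301 F [1.47 2.95 5.57] pos [0.6417 0.0922 0.1285] cw 94.68 j6 -0.4743 w 0.509
```

Normal, so this is not the stop. I'll go on one click.

servo_tool(
  deltas=[
    [[0,0,0.045],[0,0,0],1],
    [[0,0,0.09],[0,0,0],1],
    [[0,0,0.13],[0,0,0],1],
    [[0,0,0.165],[0,0,0],1],
    [[0,0,0.165],[0,0,0],1],
  ],
)

```text
clock: 10.28
tool_pos: [0.6419, 0.0922, 0.1285]
tool_rot: [0.002, -0.541, 0.841, -0.001]
wrist_force: [1.8, 3.4, 6.1]
grip_width: 0.507
finger_force: 28.2
```

```bash
python3 st.py
```

```text
clk 10.475 Tz [ 0.792 -0.541  0.105] sd 0.023 tau6 -0.1107 0.0333 F [2.28 3.16 5.47] pos [0.6419 0.0922 0.1285] cw 114.45 j6 -0.8192 w 0.509
```

servo_tool(
  deltas=[
    [[0,0,0.045],[0,0,0],1],
    [[0,0,0.09],[0,0,0],1],
    [[0,0,0.13],[0,0,0],1],
    [[0,0,0.165],[0,0,0],1],
    [[0,0,0.165],[0,0,0],1],
  ],
)

```text
clock: 11.1
tool_pos: [0.6419, 0.0921, 0.1285]
tool_rot: [0.003, -0.389, 0.921, -0.0]
wrist_force: [3.0, 2.8, 6.0]
grip_width: 0.505
finger_force: 28.2
```

```bash
python3 st.py
```

```text
clk 11.3 Tz [ 0.773 -0.642  0.231] sd 0.023 tau6 -0.2514 0.0295 F [2.41 2.74 5.25] pos [0.6419 0.0921 0.1285] cw 134.22 j6 -1.1643 w 0.507
```

Torque is up at 0.23, which looks like the stop. I'll confirm with a small extra 1.5°.

servo_tool(
  deltas=[
    [[0,0,0.0125],[0,0,0],1],
    [[0,0,0.0125],[0,0,0],1],
  ],
)

```text
clock: 11.55
tool_pos: [0.6419, 0.0921, 0.1285]
tool_rot: [0.003, -0.377, 0.926, -0.0]
wrist_force: [1.5, 2.4, 4.5]
grip_width: 0.506
finger_force: 28.0
```

```bash
python3 st.py
```

```text
clk 11.75 Tz [ 0.793 -0.606  0.261] sd 0.028 tau6 -0.2708 0.0098 F [2.25 2.55 5.34] pos [0.6419 0.0921 0.1286] cw 135.71 j6 -1.1904 w 0.507
```

That confirms the stop: 0.26 N m is above any detent. The shut click should be near 131.3°. I'll open from here, reading 5° past each click.

servo_tool(
  deltas=[
    [[0,0,-0.04],[0,0,0],1],
    [[0,0,-0.079],[0,0,0],1],
    [[0,0,-0.079],[0,0,0],1],
  ],
)

```text
clock: 12.12
tool_pos: [0.6419, 0.0921, 0.1285]
tool_rot: [0.003, -0.452, 0.892, -0.0]
wrist_force: [1.8, 2.2, 5.1]
grip_width: 0.509
finger_force: 28.1
```

```bash
python3 st.py
```

```text
clk 12.325 Tz [ 0.824 -0.609 -0.131] sd 0.042 tau6 0.1675 0.0348 F [2.32 2.82 5.84] pos [0.6419 0.0921 0.1285] cw 126.34 j6 -1.0263 w 0.506
```

servo_tool(
  deltas=[
    [[0,0,-0.04],[0,0,0],1],
    [[0,0,-0.083],[0,0,0],1],
    [[0,0,-0.083],[0,0,0],1],
  ],
)

```text
clock: 12.7
tool_pos: [0.6419, 0.0922, 0.1286]
tool_rot: [0.003, -0.528, 0.849, -0.001]
wrist_force: [2.1, 2.4, 5.8]
grip_width: 0.504
finger_force: 28.1
```

```bash
python3 st.py
```

```text
clk 12.9 Tz [ 0.786 -0.574  0.061] sd 0.016 tau6 -0.0351 0.0364 F [2.21 2.81 5.66] pos [0.6419 0.0922 0.1286] cw 116.32 j6 -0.8517 w 0.505
```

servo_tool(
  deltas=[
    [[0,0,-0.04],[0,0,0],1],
    [[0,0,-0.083],[0,0,0],1],
    [[0,0,-0.083],[0,0,0],1],
  ],
)

```text
clock: 13.28
tool_pos: [0.6418, 0.0922, 0.1286]
tool_rot: [0.002, -0.599, 0.801, -0.001]
wrist_force: [2.7, 2.5, 5.9]
grip_width: 0.506
finger_force: 28.3
```

```bash
python3 st.py
```

```text
clk 13.475 Tz [ 0.868 -0.522 -0.144] sd 0.026 tau6 0.171 0.0379 F [1.9  2.89 5.5 ] pos [0.6418 0.0922 0.1286] cw 106.41 j6 -0.6786 w 0.505
```

servo_tool(
  deltas=[
    [[0,0,-0.05],[0,0,0],1],
    [[0,0,-0.1],[0,0,0],1],
    [[0,0,-0.1],[0,0,0],1],
  ],
)

```text
clock: 13.85
tool_pos: [0.6418, 0.0922, 0.1285]
tool_rot: [0.002, -0.68, 0.733, -0.001]
wrist_force: [2.0, 2.7, 5.1]
grip_width: 0.512
finger_force: 28.2
```

```bash
python3 st.py
```

```text
clk 14.05 Tz [ 0.887 -0.473  0.106] sd 0.033 tau6 -0.0767 0.0452 F [2.16 3.16 5.29] pos [0.6417 0.0922 0.1285] cw 94.34 j6 -0.4683 w 0.505
```

servo_tool(
  deltas=[
    [[0,0,-0.04],[0,0,0],1],
    [[0,0,-0.083],[0,0,0],1],
    [[0,0,-0.083],[0,0,0],1],
  ],
)

```text
clock: 14.42
tool_pos: [0.6417, 0.0922, 0.1285]
tool_rot: [-0.002, 0.741, -0.672, 0.001]
wrist_force: [0.9, 1.9, 5.3]
grip_width: 0.502
finger_force: 28.1
```

```bash
python3 st.py
```

```text
clk 14.625 Tz [ 0.897 -0.437 -0.098] sd 0.023 tau6 0.1239 0.0387 F [1.58 2.41 5.86] pos [0.6417 0.0922 0.1285] cw 84.44 j6 -0.2951 w 0.507
```

servo_tool(
  deltas=[
    [[0,0,-0.04],[0,0,0],1],
    [[0,0,-0.083],[0,0,0],1],
    [[0,0,-0.083],[0,0,0],1],
  ],
)

```text
clock: 15.0
tool_pos: [0.6416, 0.0922, 0.1285]
tool_rot: [-0.002, 0.797, -0.605, 0.001]
wrist_force: [1.0, 3.2, 5.8]
grip_width: 0.511
finger_force: 28.2
```

```bash
python3 st.py
```

```text
clk 15.2 Tz [ 0.881 -0.385  0.111] sd 0.046 tau6 -0.0804 0.0391 F [1.3  2.91 5.87] pos [0.6416 0.0922 0.1285] cw 74.43 j6 -0.1207 w 0.508
```

servo_tool(
  deltas=[
    [[0,0,-0.04],[0,0,0],1],
    [[0,0,-0.083],[0,0,0],1],
    [[0,0,-0.083],[0,0,0],1],
  ],
)

```text
clock: 15.58
tool_pos: [0.6416, 0.0922, 0.1285]
tool_rot: [-0.002, 0.846, -0.534, 0.001]
wrist_force: [2.3, 3.0, 6.9]
grip_width: 0.504
finger_force: 28.4
```

```bash
python3 st.py
```

```text
clk 15.775 Tz [ 0.887 -0.366 -0.108] sd 0.04 tau6 0.1268 0.0411 F [1.29 3.19 6.33] pos [0.6416 0.0922 0.1285] cw 64.52 j6 0.0525 w 0.506
```

servo_tool(
  deltas=[
    [[0,0,-0.04],[0,0,0],1],
    [[0,0,-0.083],[0,0,0],1],
    [[0,0,-0.083],[0,0,0],1],
  ],
)

```text
clock: 16.15
tool_pos: [0.6415, 0.0921, 0.1285]
tool_rot: [-0.001, 0.889, -0.458, 0.002]
wrist_force: [0.6, 2.5, 6.7]
grip_width: 0.507
finger_force: 28.3
```

```bash
python3 st.py
```

```text
clk 16.35 Tz [ 0.848 -0.285  0.097] sd 0.022 tau6 -0.077 0.0383 F [1.04 3.13 6.13] pos [0.6415 0.0922 0.1285] cw 54.51 j6 0.227 w 0.504
```

servo_tool(
  deltas=[
    [[0,0,-0.042],[0,0,0],1],
    [[0,0,-0.042],[0,0,0],1],
    [[0,0,-0.042],[0,0,0],1],
  ],
)

```text
clock: 16.73
tool_pos: [0.6415, 0.0921, 0.1285]
tool_rot: [-0.001, 0.908, -0.419, 0.002]
wrist_force: [1.1, 2.6, 7.1]
grip_width: 0.506
finger_force: 28.3
```

```bash
python3 st.py
```

```text
clk 16.925 Tz [ 0.838 -0.295 -0.013] sd 0.027 tau6 0.0058 0.0134 F [0.92 3.01 6.35] pos [0.6415 0.0921 0.1285] cw 49.5 j6 0.3146 w 0.509
```

Torque is about 0, so the knob sits on click 4. I'll release, lift straight up, then turn.

servo_tool(
  deltas=[
    [[0,0,0],[0,0,0],-1],
    [[0,0,0],[0,0,0],-1],
    [[0,0,0],[0,0,0],-1],
    [[0,0,0],[0,0,0],-1],
    [[0,0,0],[0,0,0],-1],
    [[0,0,0],[0,0,0],-1],
  ],
)

```text
clock: 17.68
tool_pos: [0.6402, 0.0913, 0.1269]
tool_rot: [0.0, 0.908, -0.419, -0.0]
wrist_force: [1.1, -0.0, -0.2]
grip_width: 1.002
finger_force: 0.0
```

servo_tool(
  deltas=[
    [[0,0,0],[0,0,-0.15],-1],
    [[0,0,0],[0,0,-0.4],-1],
    [[0,0,0],[0,0,-0.45],-1],
    [[0,0,0.09],[0,0,-0.45],-1],
    [[0,0,0.18],[0,0,-0.45],1],
    [[0,0,0.286],[0,0,-0.45],1],
    [[0,0,0.286],[0,0,-0.45],1],
    [[0,0,0.286],[0,0,-0.45],1],
  ],
)

```text
clock: 18.68
tool_pos: [0.6401, 0.0914, 0.2165]
tool_rot: [0.0, 0.744, -0.668, -0.0]
wrist_force: [1.0, -0.6, 0.1]
grip_width: 0.141
finger_force: 0.0
```

servo_tool(
  deltas=[
    [[0,0,0],[0.25,0,0],1],
    [[0,0,0],[0.5,0,0],1],
    [[0,0,0],[0.7,0.004,0],1],
    [[0,0,0],[0.7,0.004,0],1],
    [[0,0,0],[0.7,0.004,0],1],
    [[0,0,0],[0.7,0.004,0],1],
    [[0,0,0],[0.7,0.004,0],1],
  ],
)

```text
clock: 19.55
tool_pos: [0.6543, -0.0468, 0.217]
tool_rot: [-0.0, 0.744, -0.668, 0.0]
wrist_force: [-1.4, -0.6, -0.4]
grip_width: 0.0
finger_force: 0.0
```

```bash
python3 - <<'E'
from h import *
t=bot.snapshot("top");s=bot.snapshot("side")
for n,im,b in(("top",t,(270,180,305,210)),("side",s,(290,210,325,240))):
    print(n,[(x[0].round(1),x[1],x[2]) for x in blobs(im,b,(0,150,80),(6,255,255))])
a=cv2.resize(t[160:235,215:315],None,fx=4,fy=4,interpolation=2);b=cv2.resize(s[140:240,250:350],None,fx=4,fy=4,interpolation=2)
a=cv2.copyMakeBorder(a,0,100,0,0,0)
cv2.imwrite("pics/e.png",np.hstack([a,b])[:,:,::-1])
E
python3 st.py
```

```text
top [(array([287.6, 194.6]), np.int32(37), array([285, 190,   6,  10]))]
side [(array([305.4, 224.9]), np.int32(64), array([301, 221,   9,   9]))]
clk 19.85 Tz [ 0.     0.005 -0.017] sd 0.022 tau6 0.0005 0.0002 F [ 0.21 -0.15  0.45] pos [ 0.6543 -0.0477  0.2169] cw 83.88 j6 -0.0665 w 0.003
```

View pics/e.png

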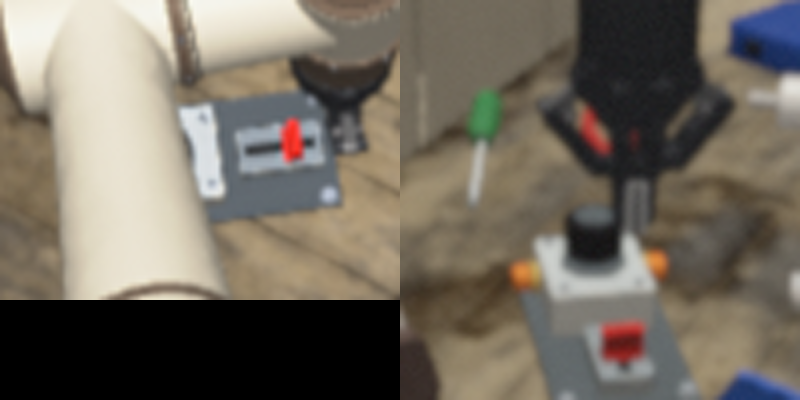

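The tab hasn't moved, and the closed gripper hangs outboard of it. I'll go down and approach.

servo_tool(
  deltas=[
    [[0,0,0],[0,0,0.25],1],
    [[0,0,0],[0,0,0.45],1],
    [[0,0,0],[0,0,0.55],1],
    [[0,0,0],[0,0,0.55],1],
    [[0,0,0],[0,0,0.55],1],
  ],
)

```text
clock: 20.48
tool_pos: [0.6551, -0.0478, 0.1081]
tool_rot: [-0.001, 0.744, -0.668, 0.001]
wrist_force: [-0.2, -0.8, -0.4]
grip_width: 0.002
finger_force: 0.0
```

servo_tool(
  deltas=[
    [[0,0,0],[-0.025,0,0],1],
    [[0,0,0],[-0.05,0,0],1],
    [[0,0,0],[-0.075,0,0],1],
    [[0,0,0],[-0.1,0,0],1],
    [[0,0,0],[-0.1,0,0],1],
  ],
)

```text
clock: 21.1
tool_pos: [0.6522, -0.0276, 0.1071]
tool_rot: [-0.0, 0.744, -0.668, 0.0]
wrist_force: [0.3, -0.0, 0.0]
grip_width: 0.006
finger_force: 0.0
```

```bash
python3 st.py
```

```text
clk 21.3 Tz [-0.006  0.011 -0.016] sd 0.028 tau6 -0.004 0.0054 F [-0.14  0.16  0.16] pos [ 0.6521 -0.028   0.1067] cw 83.91 j6 -0.0979 w -0.003
```

servo_tool(
  deltas=[
    [[0,0,0],[-0.02,0,0],1],
    [[0,0,0],[-0.04,0,0],1],
    [[0,0,0],[-0.04,0,0],1],
  ],
)

```text
clock: 21.68
tool_pos: [0.6512, -0.0198, 0.1067]
tool_rot: [0.0, 0.744, -0.668, -0.0]
wrist_force: [1.8, -1.9, -0.3]
grip_width: -0.004
finger_force: 0.7
```

servo_tool(
  deltas=[
    [[0,0,0],[-0.015,0,0],1],
    [[0,0,0],[-0.025,0,0],1],
    [[0,0,0],[-0.025,0,0],1],
  ],
)

```text
clock: 22.05
tool_pos: [0.6507, -0.0148, 0.1068]
tool_rot: [0.0, 0.744, -0.668, -0.0]
wrist_force: [0.4, -2.1, -0.2]
grip_width: 0.003
finger_force: 0.6
```

```bash
python3 st.py; python3 - <<'E'
from h import *
t=bot.snapshot("top");s=bot.snapshot("side")
for n,im,b in(("top",t,(265,180,305,210)),("side",s,(290,205,325,240))):
    print(n,[(x[0].round(1),x[1],x[2]) for x in blobs(im,b,(0,150,80),(6,255,255))])
a=cv2.resize(t[160:235,215:315],None,fx=4,fy=4,interpolation=2);b=cv2.resize(s[140:240,250:350],None,fx=4,fy=4,interpolation=2)
a=cv2.copyMakeBorder(a,0,100,0,0,0)
cv2.imwrite("pics/f.png",np.hstack([a,b])[:,:,::-1])
E
```

```text
clk 22.25 Tz [-0.268  0.011 -0.021] sd 0.008 tau6 0.0004 0.0008 F [-0.33 -1.05 -0.65] pos [ 0.6508 -0.0149  0.107 ] cw 83.89 j6 -0.1183 w 0.005
top [(array([282.5, 197.2]), np.int32(24), array([280, 195,   6,   5]))]
side []
```

View pics/f.png

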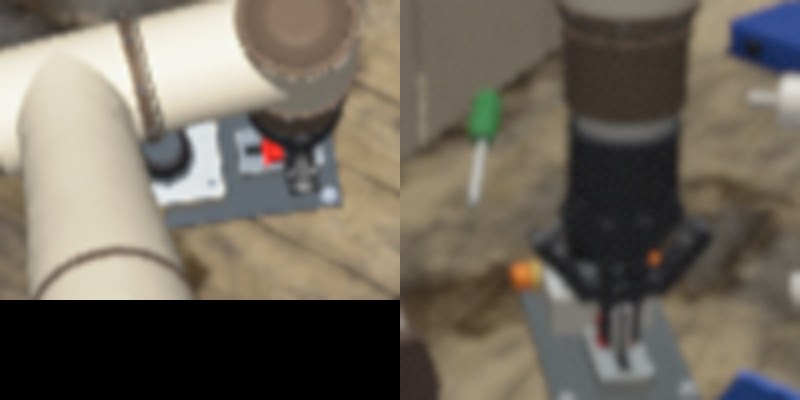

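The fingers are pushing the tab, with about 2 N of friction. I'll continue in small steps.

servo_tool(
  deltas=[
    [[0,0,0],[-0.015,0,0],1],
    [[0,0,0],[-0.025,0,0],1],
    [[0,0,0],[-0.025,0,0],1],
  ],
)

```text
clock: 22.72
tool_pos: [0.6507, -0.0131, 0.1072]
tool_rot: [0.001, 0.744, -0.669, 0.001]
wrist_force: [2.5, -12.6, -1.6]
grip_width: -0.004
finger_force: 6.2
```

servo_tool(
  deltas=[
    [[0,0,0],[-0.01,0,0],1],
    [[0,0,0],[-0.01,0,0],1],
  ],
)

```text
clock: 22.98
tool_pos: [0.6507, -0.0128, 0.1072]
tool_rot: [0.002, 0.744, -0.669, 0.002]
wrist_force: [4.6, -17.9, -2.4]
grip_width: -0.001
finger_force: 9.2
```

```bash
python3 st.py
```

```text
clk 23.175 Tz [-5.208 -1.198 -0.006] sd 0.027 tau6 0.0302 0.0011 F [  4.14 -18.16  -2.2 ] pos [ 0.6507 -0.0128  0.1072] cw 83.95 j6 -0.1296 w 0.005
```

It's blocked at valve y of about -105 mm, which matches the hard stop. I'll back off, lift, move clear and check.

servo_tool(
  deltas=[
    [[0,0,0],[0.05,0,0],1],
    [[0,0,0],[0.15,0,0],1],
    [[0,0,0],[0.15,0,0],1],
    [[0,0,0],[0.15,0,-0.3],1],
    [[0,0,0],[0.15,0,-0.6],1],
    [[0,0,0],[0.3,0,-0.9],1],
    [[0,0,0],[0.6,0,-0.9],1],
    [[0,0,0],[0.9,0,-0.9],1],
    [[0,0,0],[0.9,0,-0.9],1],
    [[0,0,0],[0.9,0,-0.9],1],
  ],
)

```text
clock: 24.42
tool_pos: [0.6691, -0.1868, 0.2865]
tool_rot: [-0.0, 0.744, -0.669, -0.0]
wrist_force: [0.2, 0.7, 0.2]
grip_width: -0.002
finger_force: 0.0
```

```bash
python3 - <<'E'
from h import *
t=bot.snapshot("top");s=bot.snapshot("side")
r=[]
for n,im,b in(("top",t,(265,180,305,210)),("side",s,(290,205,325,240))):
    x=max(blobs(im,b,(0,150,80),(6,255,255)),key=lambda x:x[1]);print(n,x[0].round(1),x[1],onz(n,x[0],.04).round(4));r.append((n,x[0]))
print(tri(*r), "before",tri(("top",(287.6,194.6)),("side",(305.4,224.9))))
a=cv2.resize(t[160:235,215:315],None,fx=4,fy=4,interpolation=2);b=cv2.resize(s[140:240,250:350],None,fx=4,fy=4,interpolation=2)
a=cv2.copyMakeBorder(a,0,100,0,0,0)
cv2.imwrite("pics/g.png",np.hstack([a,b])[:,:,::-1])
s=bot.read_state();print(s["clock"],s["tool_pos"],s["joint_velocities"].round(3))
E
```

```text
Traceback (most recent call last):
ValueError: max() iterable argument is empty
```

```bash
python3 - <<'E'
from h import *
s=bot.snapshot("side");t=bot.snapshot("top")
print([(x[0].round(1),x[1],onz("side",x[0],.0395).round(4)) for x in blobs(s,(285,200,330,245),(0,150,80),(6,255,255))], "before",onz("side",(305.4,224.9),.0395))
a=cv2.resize(t[160:235,215:315],None,fx=4,fy=4,interpolation=2);b=cv2.resize(s[140:240,250:350],None,fx=4,fy=4,interpolation=2)
a=cv2.copyMakeBorder(a,0,100,0,0,0)
cv2.imwrite("pics/g.png",np.hstack([a,b])[:,:,::-1])
E
```

```text
[(array([303.8, 221.4]), np.int32(64), array([0.6512, 0.006 , 0.0395]))] before [ 0.65390378 -0.01316855  0.0395    ]
```

View pics/g.png

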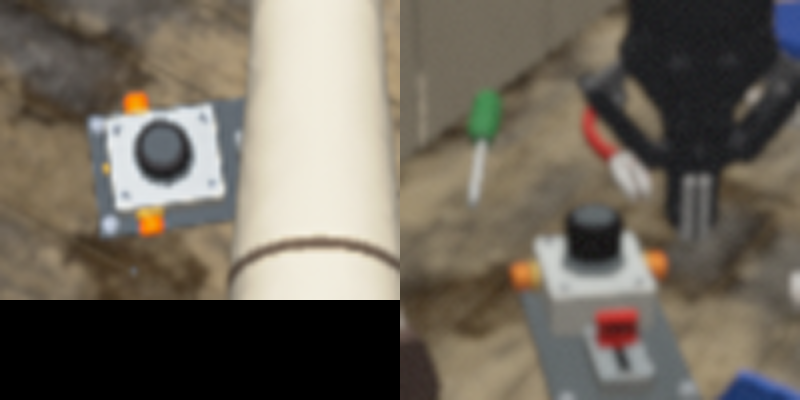

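The tab has moved 19 mm from its start and is at the stop. The robot is clear of everything, so I'll hand in.

```bash
python3 -c "
from plant import bot
print(bot.close_job())"
```

```text
the job is handed in; nothing more can be done
None
```

I turned the knob clockwise gently onto its end stop (0.26 N m at most), opened it four clicks counted by feel, pushed the lock tab in until it stopped (about 19 mm), and handed the job in at about 25 s; the judge's result was not shown.

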